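# Put the microscope objectives away in their caddy

### The arm

A 7-joint arm with a two-finger parallel gripper is mounted at the origin on the work surface. World frame = base frame: x ahead of the robot, y to its left, z up, the work surface at z = 0. Lengths are in m, angles in rad, forces in N, time in s.
With the tool pointing down it reaches from about 0.4 to 0.925 m from the base axis. Payload 4.1 kg.
Tool frame: the origin (TCP) lies at the very end of the fingers, on their centre line; the grasp point (between the pads) lies 19 mm behind it (ctrl.hold_point_z is the z of the grasp point in the tool frame, in m); z points along the fingers, y is the direction in which the jaws open and shut (so a half turn about z gives the same grasp; the last joint's range is limited). The gripper opens to 85 mm and grips with 20 to 120 N. Pads are 22 mm wide; open, the fingers measure 114 mm over their backs; the gripper's body (76 mm by 85 mm) begins 54 mm behind the grasp point. The pads swing forward as they close: fully open they stand 13 mm farther back than shut.
Start: joints at [1.117, 0.398, 0.045, 1.537, -0.019, 1.207, -0.051], TCP at [0.226, -0.61, 0.231] pointing down, gripper open.
Joint ranges: [-2.82, 2.82], [-0.49, 2.23], [-1.37, 1.46], [0, 2.46], [-1.36, 4.5], [0.23, 2], [-2.94, 2.94]. Speed limits (rad/s): [2.57, 2.57, 3.14, 3.14, 3.14, 3.14, 3.14].

### API

Orientations are given as a rotation vector (axis times angle).
In Python, from workcell import ctrl, read_camera gives the robot as it stands.
- The arm moves only by the tool arm_command, never from a script. Its argument "motion" is text: rows parted by semicolons, each of 7 numbers parted by spaces: the turn, a rotation vector about the world's x, y, z in degrees, then the shift along the world's x, y, z in cm, then the closure, from -1 (fully open) to 1 (shut). In form: wx wy wz tx ty tz fingers; .... A call has exactly 8 rows; each row shifts and turns the commanded pose from where the row before left it; what a row does not reach is not made up. A row lasts 1/10 s, in which the tool goes at most 50 mm and 8.59 degrees, less where a joint would pass 70% of its speed; a pose out of reach is approached as far as the arm can. A call is refused whole if a number of a shift passes 5 or a number of a turn 8.59, either way. A call with a gripper value outside its range is refused whole. The fingers move at their own pace and stop on an object; "newtons" is the grip in N (left out, the last holds). Time passes only in rows, so rows that do not move let the fingers close, or fill a call up. It gives the time, the measured TCP pose, the force and the opening at its end, in the units of the state.
- ctrl.read_state(): the state, without advancing time (a new reading comes with each control period).
- read_camera(name): name is "side" or "top" or "wrist"; returns a dict with "color" (400x640x3 uint8, red, green, blue), "intrinsics" (3x3 intrinsics, pixels), "rvec" (rotation vector, rad) and "tvec" (3), from world to camera coordinates, as OpenCV has them. Camera axes: x right, y down, z forward; pixel columns grow to the right and rows downward; lengths in m; the calibration is good to about 2 mm. A picture is of the moment at which its call begins. There is no depth.
- ctrl.close_job(): hands the job in, once; it reports no verdict.
The state is a dict: "clock": time; "qpos": joint angles; "joint_vel": joint speeds; "effort": joint torques, N m; "tool_pos": TCP position; "tcp_rot": TCP orientation; "force": force on the tool from outside, world axes, zero at the start; "wrist_torque": the same for the moment, N m; "width": finger opening in m.
Only numpy, scipy, OpenCV 4.12 (cv2) and the standard library are available. Lean on these libraries where they do the work, as an engineer would, in place of code of your own. Each camera call takes 0.05 s, during which the arm holds its last target.

### The job

Put the four dry microscope objectives away in the storage caddy, each upright in the nest of the colour of its own band, keeping them upright all the way and setting them gently down on the nest floor, not dropping them in. Leave the black-banded oil objective and the eyepiece standing where they are.

Things in the scene. Friction and masses are not known exactly. Their poses are not given: they have to be found in the camera images.
- objective_red: Dry objective with the red band, upright, lens up. Round, silver, 66 mm tall, about 0.2 kg. Straight barrel 34 to 35 mm in diameter from the foot to 50 mm up (black base cap below 8 mm, red band near the top): grip it there. Above it a red sloping shoulder, then a steel nose of 19 to 22 mm with a dark lens. Origin: centre of the underside; z up its axis; yaw means nothing.
- objective_yellow: Dry objective with the yellow band, upright, lens up. Round, silver, 68 mm tall, about 0.2 kg. Straight barrel 34 to 35 mm in diameter from the foot to 50 mm up (black base cap below 8 mm, yellow band near the top): grip it there. Above it a yellow sloping shoulder, then a steel nose of 19 to 22 mm with a dark lens. Origin: centre of the underside; z up its axis; yaw means nothing.
- objective_green: Dry objective with the green band, upright, lens up. Round, silver, 70 mm tall, about 0.2 kg. Straight barrel 34 to 35 mm in diameter from the foot to 50 mm up (black base cap below 8 mm, green band near the top): grip it there. Above it a green sloping shoulder, then a steel nose of 19 to 22 mm with a dark lens. Origin: centre of the underside; z up its axis; yaw means nothing.
- objective_blue: Dry objective with the blue band, upright, lens up. Round, silver, 72 mm tall, about 0.2 kg. Straight barrel 34 to 35 mm in diameter from the foot to 50 mm up (black base cap below 8 mm, blue band near the top): grip it there. Above it a blue sloping shoulder, then a steel nose of 19 to 22 mm with a dark lens. Origin: centre of the underside; z up its axis; yaw means nothing.
- nest_red: Red nest, a fixed round cup in the storage caddy. Outside 68 mm in diameter, 18 mm tall; inside 50 mm in diameter, 14 mm deep, with a flat dark floor. Origin: centre of the underside; z up; floor 4 mm and rim 18 mm above the origin. Four nests form a square, 80 mm apart, in any order; the fixed grey caddy (172 mm square, 20 mm tall) lies left or right and may be turned.
- nest_yellow: Yellow nest, a fixed round cup in the storage caddy. Outside 68 mm in diameter, 18 mm tall; inside 50 mm in diameter, 14 mm deep, with a flat dark floor. Origin: centre of the underside; z up; floor 4 mm and rim 18 mm above the origin. Four nests form a square, 80 mm apart, in any order; the fixed grey caddy (172 mm square, 20 mm tall) lies left or right and may be turned.
- nest_green: Green nest, a fixed round cup in the storage caddy. Outside 68 mm in diameter, 18 mm tall; inside 50 mm in diameter, 14 mm deep, with a flat dark floor. Origin: centre of the underside; z up; floor 4 mm and rim 18 mm above the origin. Four nests form a square, 80 mm apart, in any order; the fixed grey caddy (172 mm square, 20 mm tall) lies left or right and may be turned.
- nest_blue: Blue nest, a fixed round cup in the storage caddy. Outside 68 mm in diameter, 18 mm tall; inside 50 mm in diameter, 14 mm deep, with a flat dark floor. Origin: centre of the underside; z up; floor 4 mm and rim 18 mm above the origin. Four nests form a square, 80 mm apart, in any order; the fixed grey caddy (172 mm square, 20 mm tall) lies left or right and may be turned.
- objective_oil: Oil-immersion objective: like the others (34 mm in diameter, 70 mm tall, upright) but with black band and shoulder and no colour. It does not belong in the caddy. Origin: centre of the underside; z up.
- eyepiece: Eyepiece standing upright: steel tube 30 mm in diameter below, black head 37 mm in diameter above, 62 mm tall, glass in the top, no colour band. It does not belong in the caddy. Everything else among the objectives is at most 85 mm tall. Origin: centre of the underside; z up.
Not all that is in view belongs to the job. Leave any turquoise look-alike of the objective_green alone.

How it is judged:
At the end, for the whole second after the job is handed in: The red, yellow, green and blue objectives each stand released and at rest on the floor of the nest of their colour (within 10.5 mm of its centre, 4 mm in height, tilt under 0.1 rad); the oil objective and the eyepiece stand upright within 15 mm of where they began (horizontal distance between objective_red and nest_red below 0.0105 m and z of objective_red in the frame of nest_red between 0.001 and 0.008 m and angle between each of objective_red, objective_yellow, objective_green, objective_blue, objective_oil, eyepiece's own z axis and vertical below 0.1 rad and linear speed of each of objective_red, objective_yellow, objective_green, objective_blue, objective_oil, eyepiece below 0.02 m/s and angular speed of each of objective_red, objective_yellow, objective_green, objective_blue below 0.2 rad/s and horizontal distance between objective_yellow and nest_yellow below 0.0105 m and z of objective_yellow in the frame of nest_yellow between 0.001 and 0.008 m and horizontal distance between objective_green and nest_green below 0.0105 m and z of objective_green in the frame of nest_green between 0.001 and 0.008 m and horizontal distance between objective_blue and nest_blue below 0.0105 m and z of objective_blue in the frame of nest_blue between 0.001 and 0.008 m and distance of each of objective_oil, eyepiece from where it was at the start of the episode below 0.015 m); the robot touches nothing.
It fails at once if an objective is dropped into its nest (moves faster than 0.5 m/s with its foot below the rim) ((horizontal distance between objective_red and nest_red below 0.02 m and z of objective_red in the frame of nest_red below 0.018 m and linear speed of objective_red above 0.5 m/s) or (horizontal distance between objective_yellow and nest_yellow below 0.02 m and z of objective_yellow in the frame of nest_yellow below 0.018 m and linear speed of objective_yellow above 0.5 m/s) or (horizontal distance between objective_green and nest_green below 0.02 m and z of objective_green in the frame of nest_green below 0.018 m and linear speed of objective_green above 0.5 m/s) or (horizontal distance between objective_blue and nest_blue below 0.02 m and z of objective_blue in the frame of nest_blue below 0.018 m and linear speed of objective_blue above 0.5 m/s)).
It fails at once if an objective is tipped by more than 0.7 rad (angle between any of objective_red, objective_yellow, objective_green, objective_blue's own z axis and vertical above 0.7 rad).
It fails at once if the oil objective or the eyepiece is moved by more than 25 mm or tipped by more than 0.5 rad (distance of any of objective_oil, eyepiece from where it was at the start of the episode above 0.025 m or angle between any of objective_oil, eyepiece's own z axis and vertical above 0.5 rad).
It also fails if it takes over 90 s, if anything falls off the work surface, if the arm or the gripper's body presses on something with over 40 N, if the wrist force passes 120 N, or if a joint passes its speed limit or range.

## Working session

There is one attempt and no reset: what is moved stays moved. The work goes in short steps, Python scripts to look and compute and a tool call to move; the robot and the scene stay as the last step left them, time stands still between calls to the robot, and variables do not carry over. Pictures are saved under pics/ and viewed, and the job is handed in when it is done.

Besides the shell and the picture viewer there is one more tool, called after "Emit:" in YAML: its name, and indented under it one key for each argument. arm_command: Moves the arm, as the interface text tells. Its arguments: {"type":"object","properties":{"motion":{"type":"string"},"newtons":{"type":"number"}},"required":["motion"]}

```bash
ls; mkdir -p pics
python3 - <<'E'
from workcell import ctrl, read_camera
import cv2,pickle
d={}
for n in("top","side","wrist"):
    r=read_camera(n);d[n]=r;cv2.imwrite(f"pics/{n}0.png",r["color"][:,:,::-1])
    print(n,r["intrinsics"].tolist(),r["rvec"],r["tvec"])
pickle.dump(d,open("im0.pkl","wb"))
print(ctrl.read_state(),ctrl.hold_point_z)
E
```

```text
pics
top [[412.97724324036074, 0.0, 316.01389493980025], [0.0, 412.97724324036074, 199.27984853363498], [0.0, 0.0, 1.0]] [ 2.17544529 -2.21259592  0.04081221] [0.00934413 0.49445956 1.14154685]
side [[401.2340074068214, 0.0, 309.82370281580324], [0.0, 401.2340074068214, 193.14565817387947], [0.0, 0.0, 1.0]] [ 0.90188479 -2.466805    1.08986885] [0.38899712 0.24770303 0.61727068]
wrist [[356.22099676597844, 0.0, 324.1666003788591], [0.0, 356.22099676597844, 203.50386660932466], [0.0, 0.0, 1.0]] [-2.3442665   1.63156225  0.27688313] [-0.64907035 -0.04118993  0.3806678 ]
{'clock': 0.15, 'qpos': array([ 1.11697595,  0.39899128,  0.04504944,  1.53756721, -0.01870639,
        1.20690763, -0.05068432]), 'joint_vel': array([-0.0008506 , -0.00127026,  0.00198189, -0.00344522, -0.00078087,
        0.00069093,  0.0005113 ]), 'effort': array([ 1.65373815e-03, -4.75561988e+01,  1.36663310e+00, -2.54512024e+01,
        1.17942118e-02,  6.50981077e-03,  1.48595905e-05]), 'tool_pos': array([ 0.22568392, -0.60905725,  0.23053263]), 'tcp_rot': array([-3.09086360e+00, -5.54363060e-01,  5.52994622e-04]), 'force': array([ 0.85112636, -0.1929047 , -0.04198375]), 'wrist_torque': array([ 0.02447683, -0.03419547, -0.03387337]), 'width': 0.08541233839472613} -0.0187
```

View pics/top0.png

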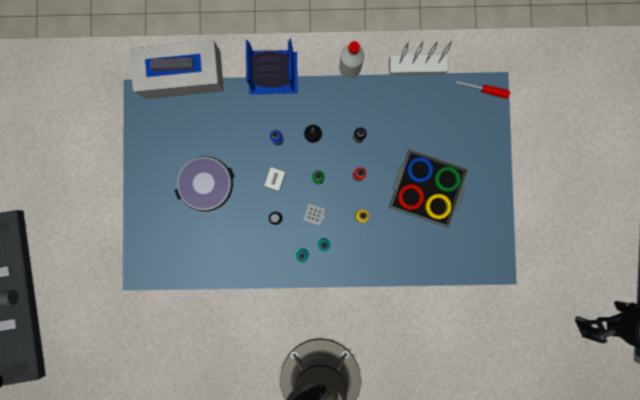

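View pics/side0.png

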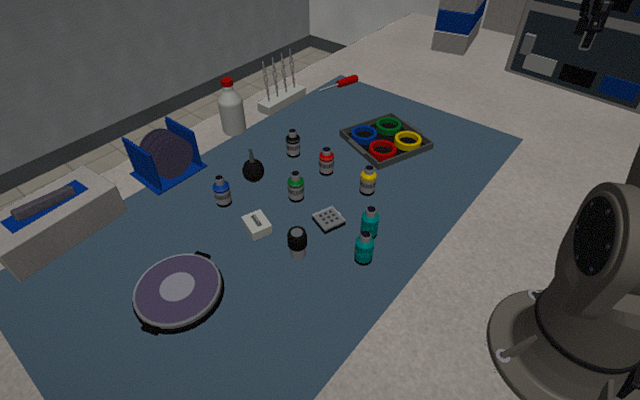

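View pics/wrist0.png

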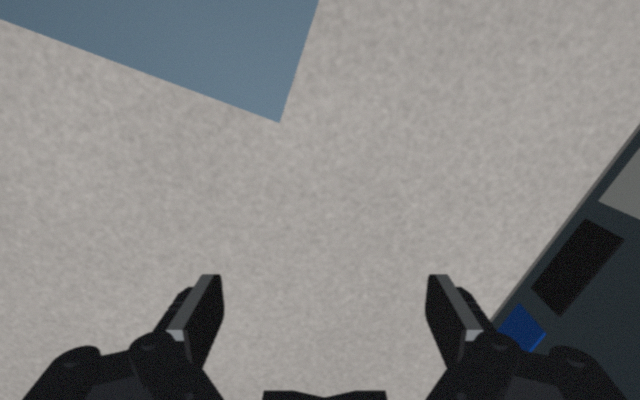

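```bash
cat > h.py <<'E'
import numpy as np,cv2
from scipy import ndimage as ni
HUE={'red':[(0,8),(172,180)],'yellow':[(20,32)],'green':[(50,75)],'blue':[(108,125)],'turq':[(78,96)]}
def cast(cam,uv,z):
    R=cv2.Rodrigues(cam['rvec'])[0];K=cam['intrinsics'];t=np.ravel(cam['tvec'])
    uv=np.atleast_2d(np.array(uv,float))
    d=np.linalg.inv(K)@np.c_[uv,np.ones(len(uv))].T
    d=(R.T@d).T;c=-R.T@t
    return c+d*((z-c[2])/d[:,2])[:,None]
def proj(cam,P):
    return cv2.projectPoints(np.atleast_2d(np.array(P,float)),cam['rvec'],cam['tvec'],cam['intrinsics'],None)[0].reshape(-1,2)
def mask(img,c,s=110,v=50):
    h=cv2.cvtColor(img,cv2.COLOR_RGB2HSV);m=np.zeros(h.shape[:2],bool)
    for a,b in HUE[c]: m|=(h[...,0]>=a)&(h[...,0]<=b)
    return (m&(h[...,1]>s)&(h[...,2]>v)).astype(np.uint8)
def blobs(m,amin=15):
    n,l,s,c=cv2.connectedComponentsWithStats(m)
    return [(s[i].tolist(),c[i].round(1).tolist()) for i in range(1,n) if s[i,4]>=amin]
E
python3 - <<'E'
import pickle;from h import *
d=pickle.load(open("im0.pkl","rb"))
for n in("top","side"):
  for c in HUE:
    for s,cc in blobs(mask(d[n]["color"],c)): print(n,c,s,cc, cast(d[n],cc,0.053 if s[4]<200 else .018)[0].round(4))
t=d["top"]["color"][:,:,::-1]
cv2.imwrite("pics/topc.png",cv2.resize(t[110:280,250:480],None,fx=3.4,fy=3.4,interpolation=cv2.INTER_CUBIC))
t=d["side"]["color"][:,:,::-1]
cv2.imwrite("pics/sidec.png",cv2.resize(t[100:280,200:450],None,fx=3.2,fy=3.2,interpolation=cv2.INTER_CUBIC))
E
```

```text
top red [348, 41, 12, 13, 120] [353.6, 47.0] [ 0.9077 -0.1091  0.053 ]
top red [481, 85, 29, 14, 248] [495.7, 91.2] [ 0.7883 -0.5069  0.018 ]
top red [353, 167, 13, 13, 94] [359.1, 173.5] [ 0.5602 -0.1167  0.053 ]
top red [398, 184, 27, 26, 351] [410.7, 196.5] [ 0.4975 -0.2615  0.018 ]
top yellow [425, 193, 27, 27, 387] [438.1, 206.1] [ 0.4696 -0.3364  0.018 ]
top yellow [356, 210, 13, 12, 101] [361.7, 215.5] [ 0.447  -0.1212  0.053 ]
top green [435, 166, 26, 26, 289] [447.4, 178.7] [ 0.5451 -0.3645  0.018 ]
top green [312, 171, 12, 12, 76] [317.9, 177.0] [ 0.5527 -0.0055  0.053 ]
top blue [246, 39, 52, 56, 1167] [272.8, 72.7] [0.8533 0.1167 0.018 ]
top blue [145, 54, 56, 23, 484] [174.3, 65.9] [0.8784 0.395  0.018 ]
top blue [270, 130, 13, 14, 108] [276.0, 136.6] [0.6646 0.1063 0.053 ]
top blue [407, 157, 26, 26, 341] [419.6, 169.4] [ 0.5724 -0.2883  0.018 ]
top turq [317, 238, 14, 14, 116] [323.4, 244.4] [ 0.3714 -0.0171  0.053 ]
top turq [295, 248, 14, 15, 121] [301.7, 255.0] [0.3441 0.0414 0.053 ]
side red [336, 75, 22, 13, 158] [347.0, 80.4] [ 0.7431 -0.4406  0.053 ]
side red [2
[... 385 characters left out ...]
26, 19, 274] [388.1, 125.5] [ 0.5424 -0.3567  0.018 ]
side green [288, 177, 16, 11, 93] [294.9, 182.1] [0.5493 0.0041 0.053 ]
side blue [435, 0, 51, 35, 791] [458.3, 20.1] [ 0.7496 -1.2172  0.018 ]
side blue [636, 9, 4, 7, 17] [638.1, 12.5] [ 0.1963 -1.623   0.053 ]
side blue [598, 74, 42, 28, 587] [619.1, 87.7] [ 0.1198 -0.9686  0.018 ]
side blue [122, 117, 86, 78, 1713] [162.6, 160.8] [0.8793 0.1194 0.018 ]
side blue [351, 125, 27, 20, 298] [363.0, 134.2] [ 0.5704 -0.2804  0.018 ]
side blue [1, 180, 87, 53, 580] [40.6, 210.1] [0.9331 0.3852 0.018 ]
side blue [212, 181, 17, 13, 125] [220.6, 187.6] [0.6578 0.1164 0.053 ]
side turq [355, 211, 24, 52, 686] [366.2, 238.3] [0.3589 0.0111 0.018 ]
```

View pics/topc.png

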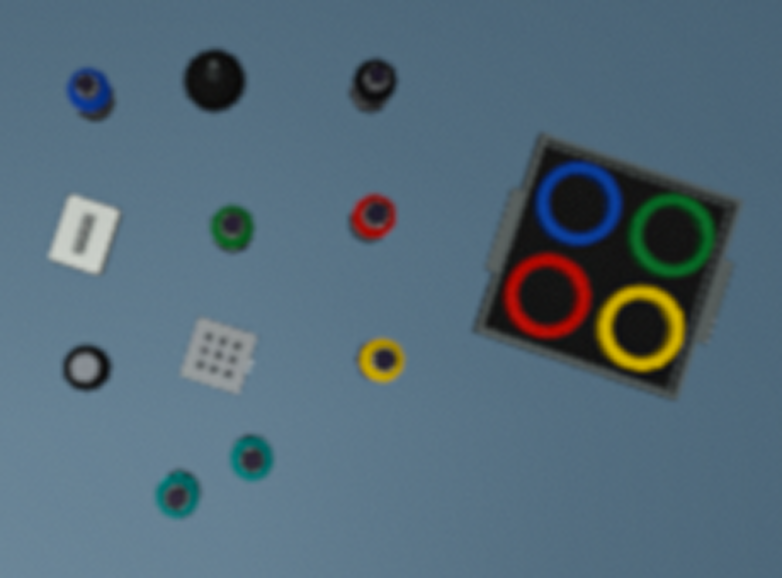

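View pics/sidec.png

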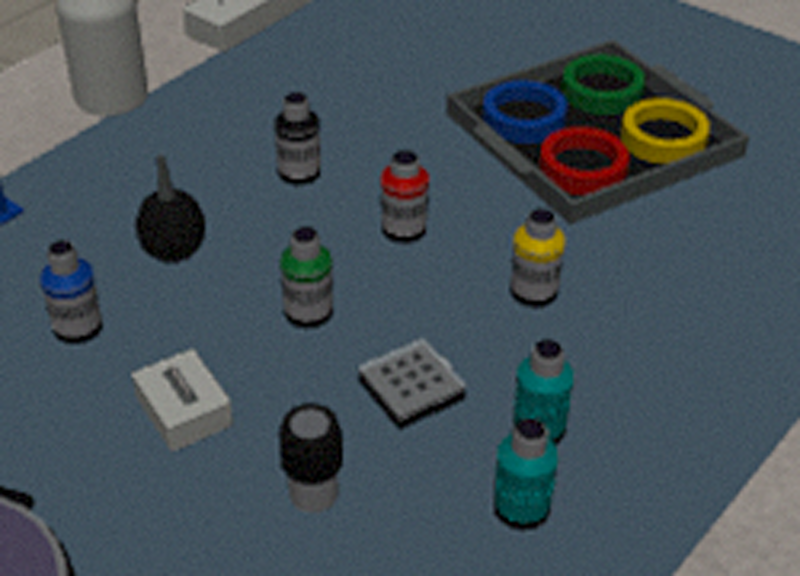

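```bash
cat >> h.py <<'E'
def tri(ca,pa,cb,pb):
    A=[]
    for c,p in((ca,pa),(cb,pb)):
        A.append(c['intrinsics']@np.c_[cv2.Rodrigues(c['rvec'])[0],np.ravel(c['tvec'])])
    X=cv2.triangulatePoints(A[0],A[1],np.array(pa,float),np.array(pb,float)).ravel();X=X[:3]/X[3]
    return X,np.hypot(*(proj(ca,X)[0]-pa)),np.hypot(*(proj(cb,X)[0]-pb))
E
python3 - <<'E'
import pickle;from h import *
d=pickle.load(open("im0.pkl","rb"));T,S=d["top"],d["side"]
P={'red':([359.1,173.5],[326,157.2]),'yel':([361.7,215.5],[368,176.5]),'gre':([317.9,177],[294.9,182.1]),'blu':([276,136.6],[220.6,187.6]),
'nr':([410.7,196.5],[382.1,149.4]),'ny':([438.1,206.1],[407.1,140]),'ng':([447.4,178.7],[388.1,125.5]),'nb':([419.6,169.4],[363,134.2])}
for k,(a,b) in P.items():
    X,e,f=tri(T,a,S,b);print(k,X.round(4),round(e,2),round(f,2))
C=lambda c:-cv2.Rodrigues(c['rvec'])[0].T@np.ravel(c['tvec'])
print(C(T),C(S))
# ellipse fits of nest outer contour
for n,cam in d.items():
  if n=='wrist':continue
  for c in('red','yellow','green','blue'):
    m=mask(cam['color'],c,80,40);cs,_=cv2.findContours(m,0,1)
    for q in cs:
      x,y,w,h=cv2.boundingRect(q)
      if x>340 and x<460 and 110<y<220 and w>18:
        e=cv2.fitEllipse(q);print(n,c,np.round(e[0],1),np.round(e[1],1),cast(cam,e[0],.018)[0].round(4),cast(cam,e[0],.024)[0].round(4))
E
```

```text
red [ 0.5618 -0.1174  0.0422] 0.21 0.26
yel [ 0.4475 -0.1221  0.0412] 0.22 0.29
gre [ 0.5549 -0.0043  0.0444] 0.65 0.87
blu [0.6678 0.1084 0.042 ] 0.51 0.68
nr [ 0.4984 -0.2623  0.0125] 0.29 0.34
ny [ 0.4709 -0.3373  0.0127] 0.48 0.55
ng [ 0.5464 -0.3659  0.0118] 0.31 0.33
nb [ 0.5742 -0.289   0.0119] 0.46 0.52
[ 0.44173904 -0.00844256  1.16297125] [0.09680434 0.46923827 0.60344263]
top red [410.6 196.6] [25.5 26.5] [ 0.4972 -0.2611  0.018 ] [ 0.4969 -0.2598  0.024 ]
top yellow [438.  205.9] [26.1 26.7] [ 0.47   -0.3362  0.018 ] [ 0.4699 -0.3345  0.024 ]
top green [447.2 178.7] [24.8 25.6] [ 0.545  -0.3638  0.018 ] [ 0.5445 -0.362   0.024 ]
top blue [419.7 169.4] [25.3 26.1] [ 0.5724 -0.2886  0.018 ] [ 0.5717 -0.2871  0.024 ]
side red [382.2 149.4] [20.9 27.5] [ 0.4951 -0.255   0.018 ] [ 0.4911 -0.2475  0.024 ]
side yellow [407.3 140.1] [20.3 27.8] [ 0.4681 -0.3292  0.018 ] [ 0.4643 -0.321   0.024 ]
side green [388.1 125.6] [18.6 25.3] [ 0.542  -0.3561  0.018 ] [ 0.5375 -0.3477  0.024 ]
side blue [363.1 134. ] [19.  25.7] [ 0.5706 -0.2812  0.018 ] [ 0.5657 -0.2735  0.024 ]
```

Emit:
arm_command:
  motion: "0 0 1 3 3 0 -1;0 0 1 3 3 0 -1;0 0 1 3 3 0 -1;0 0 1 3 3 0 -1;0 0 1 3 3 0 -1;0 0 0 3 3 0 -1;0 0 0 2 2 0 -1;0 0 0 1 1 0 -1"
  newtons: 40

```text
clock: 0.95
tool_pos: [0.4383, -0.3964, 0.2311]
tcp_rot: [-3.062, -0.696, -0.001]
force: [0.2, -0.2, -0.2]
width: 0.0852
```

```bash
cat > look.py <<'E'
import sys,pickle;from h import *
from workcell import ctrl, read_camera
n,out=sys.argv[1],sys.argv[2]
r=read_camera(n);pickle.dump(r,open(out+".pkl","wb"));cv2.imwrite(f"pics/{out}.png",r["color"][:,:,::-1])
s=ctrl.read_state();print(s['clock'],s['tool_pos'].round(4),s['tcp_rot'].round(3),s['force'].round(1),s['width'].round(4))
print('cam',(-cv2.Rodrigues(r['rvec'])[0].T@np.ravel(r['tvec'])).round(3))
for c in HUE:
    for b,cc in blobs(mask(r["color"],c),60): print(c,b,cc, [cast(r,cc,z)[0][:2].round(4).tolist() for z in(.02,.055)])
E
python3 look.py wrist w1
```

```text
Traceback (most recent call last):
  File "look.py", line 5, in <module>
    s=ctrl.read_state();print(s['clock'],s['tool_pos'].round(4),s['tcp_rot'].round(3),s['force'].round(1),s['width'].round(4))
                                                                                                          ^^^^^^^^^^^^^^^^
AttributeError: 'float' object has no attribute 'round'
```

View pics/w1.png

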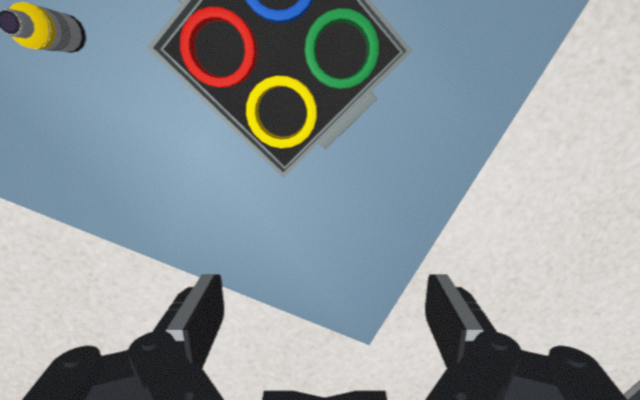

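```bash
sed -i "s/s\['width'\].round(4)/round(s['width'],4)/" look.py; python3 look.py wrist w1b
cat > nests.py <<'E'
import sys,pickle;from h import *
r=pickle.load(open(sys.argv[1],'rb'))
for c in('red','yellow','green','blue'):
    m=mask(r['color'],c,100,40);cs,h=cv2.findContours(m,cv2.RETR_CCOMP,cv2.CHAIN_APPROX_NONE)
    for q,hh in zip(cs,h[0]):
      if len(q)>80:
        e=cv2.fitEllipse(q)
        print(c,'inner' if hh[3]>=0 else 'outer',np.round(e[0],1),np.round(e[1],1),[cast(r,e[0],z)[0][:2].round(4).tolist() for z in(.018,.022)])
E
python3 nests.py w1b.pkl
```

```text
1.05 [ 0.4373 -0.3978  0.2311] [-3.063 -0.695 -0.   ] [ 0.8 -0.1 -0.8] 0.0855
cam [ 0.516 -0.359  0.373]
red [180, 7, 79, 83, 2988] [217.6, 47.6] [[0.4998, -0.2587], [0.5014, -0.2687]]
yellow [11, 4, 46, 46, 1145] [37.4, 27.9] [[0.4452, -0.1074], [0.4522, -0.1324]]
yellow [245, 76, 73, 74, 2423] [280.6, 112.9] [[0.4715, -0.3334], [0.4759, -0.336]]
green [305, 9, 75, 82, 2522] [342.3, 48.2] [[0.5485, -0.3613], [0.5453, -0.3611]]
blue [245, 0, 70, 26, 956] [280.4, 11.8] [[0.5513, -0.2988], [0.5478, -0.3047]]
red outer [218.5  48.3] [75.  84.1] [[0.4995, -0.2591], [0.4997, -0.2602]]
red inner [219.9  49.5] [48.1 56. ] [[0.4991, -0.2606], [0.4993, -0.2617]]
yellow outer [281.4 112.7] [71.3 73.8] [[0.4718, -0.3339], [0.4723, -0.3342]]
yellow inner [282.4 112.5] [47. 50.] [[0.4724, -0.3347], [0.4729, -0.335]]
yellow outer [32.7 27.1] [39.  51.8] [[0.4436, -0.1021], [0.4444, -0.105]]
green outer [341.8  49.6] [74.2 80.4] [[0.5474, -0.3615], [0.547, -0.3614]]
green inner [341.2  51.2] [51.9 56.6] [[0.546, -0.3615], [0.5456, -0.3615]]
blue outer [280.    8.4] [30.7 63. ] [[0.5538, -0.297], [0.5534, -0.2977]]
```

Emit:
arm_command:
  motion: "0 0 0 0.8 3.5 0 -1;0 0 0 0.8 3.5 0 -1;0 0 0 0.8 3.5 0 -1;0 0 0 0.8 3.5 0 -1;0 0 0 0.8 3.5 0 -1;0 0 0 0.6 3.5 0 -1;0 0 0 0 2 0 -1;0 0 0 0 1.2 0 -1"

```text
clock: 1.85
tool_pos: [0.4812, -0.158, 0.2313]
tcp_rot: [3.065, 0.687, -0.001]
force: [-0.4, -0.2, -0.0]
width: 0.0853
```

```bash
python3 look.py wrist w2
```

```text
1.9 [ 0.4813 -0.1564  0.2313] [-3.065e+00 -6.890e-01  1.000e-03] [-0.3  1.2 -0.1] 0.0855
cam [ 0.559 -0.122  0.373]
red [302, 51, 40, 43, 772] [321.8, 72.3] [[0.5637, -0.1169], [0.5632, -0.1174]]
red [384, 160, 70, 67, 2272] [418.6, 193.3] [[0.4998, -0.2579], [0.5056, -0.2444]]
yellow [257, 171, 36, 37, 641] [275.7, 186.3] [[0.4435, -0.1208], [0.4549, -0.1209]]
yellow [431, 211, 68, 63, 2295] [464.5, 241.7] [[0.4732, -0.331], [0.4817, -0.3102]]
green [172, 0, 44, 41, 769] [200.1, 22.6] [[0.5551, -0.0012], [0.5554, -0.0131]]
green [489, 161, 74, 66, 2432] [525.5, 193.1] [[0.5473, -0.3581], [0.5484, -0.3347]]
blue [443, 105, 75, 71, 2539] [480.6, 138.9] [[0.5747, -0.2848], [0.5731, -0.2686]]
turq [59, 186, 60, 46, 1476] [92.0, 205.7] [[0.3417, 0.0456], [0.3632, 0.029]]
turq [127, 186, 52, 45, 1225] [156.3, 205.0] [[0.3712, -0.0153], [0.3898, -0.0258]]
```

View pics/w2.png

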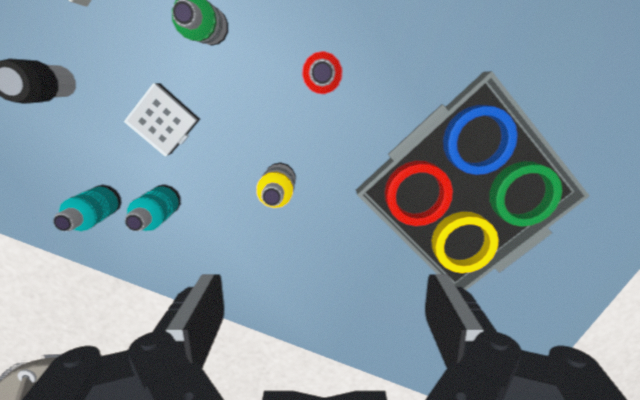

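Emit:
arm_command:
  motion: "0 0 0 2.7 1.3 0 -1;0 0 0 2.7 1.3 0 -1;0 0 0 2.7 1.3 0 -1;0 0 0 0 0 -4 -1;0 0 0 0 0 -4 -1;0 0 0 0 0 -4 -1;0 0 0 0 0 -3 -1;0 0 0 0 0 -2 -1"

```text
clock: 2.7
tool_pos: [0.5607, -0.1219, 0.0584]
tcp_rot: [3.066, 0.683, -0.007]
force: [0.0, 0.2, 0.0]
width: 0.0855
```

```bash
python3 look.py wrist w3
```

```text
2.75 [ 0.559  -0.1215  0.056 ] [-3.065 -0.683  0.013] [-1.3  0.9 -2.5] 0.0853
cam [ 0.639 -0.086  0.2  ]
red [282, 222, 72, 63, 2236] [317.8, 246.5] [[0.557, -0.1199], [0.5729, -0.1132]]
red [415, 357, 32, 43, 761] [429.5, 378.4] [[0.5021, -0.2246], [0.5287, -0.1975]]
yellow [222, 391, 41, 9, 282] [241.1, 395.8] [[0.4366, -0.1197], [0.476, -0.1131]]
green [35, 133, 89, 79, 3225] [87.8, 167.2] [[0.5478, 0.0066], [0.5655, -0.0114]]
green [602, 343, 38, 44, 975] [624.4, 365.6] [[0.5636, -0.3313], [0.5783, -0.2834]]
blue [510, 268, 129, 99, 5705] [576.7, 313.9] [[0.5823, -0.279], [0.5933, -0.2413]]
turq [0, 388, 8, 12, 63] [2.6, 394.9] [[0.3706, 0.0229], [0.4228, 0.0017]]
```

View pics/w3.png

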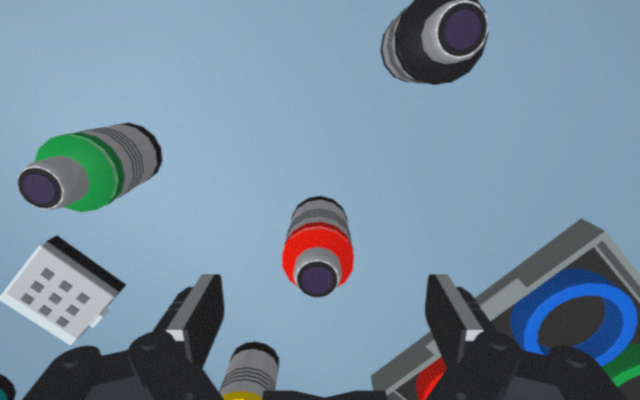

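Run:
```python
from h import *
from workcell import ctrl,read_camera
for i in range(3):
    r=read_camera("wrist");s=ctrl.read_state();R=cv2.Rodrigues(s['tcp_rot'])[0]
    print(s['tool_pos'].round(4),cast(r,(317.5,279.5),.066)[0].round(4),cast(r,(318,226),.05)[0].round(4),R[:,2].round(4),R[:,1].round(3),abs(s['joint_vel']).max())
```

```text
[ 0.5596 -0.1213  0.0579] [ 0.5633 -0.1166  0.066 ] [ 0.5792 -0.1091  0.05  ] [-7.2e-03 -5.0e-04 -1.0e+00] [ 0.425 -0.905 -0.003] 0.0514345905854547
[ 0.5614 -0.1211  0.06  ] [ 0.5628 -0.1169  0.066 ] [ 0.5792 -0.1093  0.05  ] [-3.4e-03 -8.0e-04 -1.0e+00] [ 0.425 -0.905 -0.001] 0.042314976852517484
[ 0.5628 -0.1207  0.0615] [ 0.5634 -0.1171  0.066 ] [ 0.5801 -0.1094  0.05  ] [-1.0e-04 -1.1e-03 -1.0e+00] [ 0.425 -0.905  0.001] 0.02805334175682864
```

Emit:
arm_command:
  motion: "0 0 0 0 0.2 -1.5 -1;0 0 0 0 0.15 -1.5 -1;0 0 0 0 0 -1.2 -1;0 0 0 0 0 0 -1;0 0 0 0 0 0 -0.5;0 0 0 0 0 0 0.2;0 0 0 0 0 0 1;0 0 0 0 0 0 1"
  newtons: 40

```text
clock: 3.7
tool_pos: [0.5637, -0.1155, 0.0202]
tcp_rot: [3.064, 0.688, 0.003]
force: [0.1, -2.1, 1.0]
width: 0.0329
```

Emit:
arm_command:
  motion: "0 0 0 0 0 0 1;0 0 0 0 0 0 1;0 0 0 0 0 0 1;0 0 0 0 0 0 1;0 0 0 0 0 0.5 1;0 0 0 0 0 1 1;0 0 0 0 0 2 1;0 0 0 0 0 2 1"

```text
clock: 4.5
tool_pos: [0.5618, -0.1146, 0.0745]
tcp_rot: [-3.064, -0.689, 0.003]
force: [0.6, -0.4, -1.7]
width: 0.033
```

```bash
python3 look.py wrist w4
```

```text
4.55 [ 0.5646 -0.115   0.0782] [3.063 0.689 0.006] [ 1.4 -0.5  1.2] 0.0327
cam [ 0.639 -0.078  0.216]
red [279, 272, 91, 76, 3783] [323.8, 303.4] [[0.5158, -0.1362], [0.5379, -0.1258]]
red [426, 385, 16, 15, 159] [432.0, 393.1] [[0.481, -0.2381], [0.5093, -0.2096]]
yellow [273, 381, 9, 11, 71] [276.4, 386.4] [[0.4389, -0.1353], [0.4747, -0.1252]]
green [77, 136, 78, 71, 2503] [123.6, 166.6] [[0.5491, 0.0042], [0.5652, -0.0105]]
green [568, 334, 72, 66, 2368] [602.2, 365.1] [[0.553, -0.3312], [0.5685, -0.286]]
green [617, 390, 23, 10, 107] [632.0, 396.3] [[0.5399, -0.3689], [0.5576, -0.317]]
blue [506, 263, 119, 100, 5980] [565.8, 313.1] [[0.5767, -0.2817], [0.5879, -0.2454]]
turq [0, 364, 35, 36, 1039] [14.6, 382.9] [[0.3623, 0.0332], [0.4118, 0.0133]]
turq [53, 364, 60, 36, 1100] [83.4, 381.7] [[0.3843, -0.0105], [0.4299, -0.0227]]
```

View pics/w4.png

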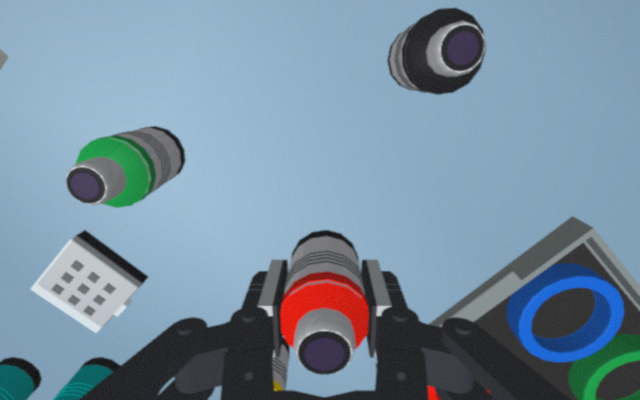

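Emit:
arm_command:
  motion: "0 0 0 0 0 1 1;0 0 0 -0.8 -1.8 0.5 1;0 0 0 -1.3 -2.9 0 1;0 0 0 -1.5 -3.4 0 1;0 0 0 -1.5 -3.2 0 1;0 0 0 -1.0 -2.2 0 1;0 0 0 -0.5 -1.0 0 1;0 0 0 0 0 0 1"

```text
clock: 5.35
tool_pos: [0.4955, -0.2613, 0.0888]
tcp_rot: [-3.066, -0.684, 0.002]
force: [-1.0, 0.8, -1.5]
width: 0.0328
```

Emit:
arm_command:
  motion: "0 0 0 0 0 0 1;0 0 0 0 0 0 1;0 0 0 0 0 0 1;0 0 0 0 0 -1 1;0 0 0 0 0 -1 1;0 0 0 0 0 -1 1;0 0 0 0 0 -0.5 1;0 0 0 0 0 0 1"

```text
clock: 6.15
tool_pos: [0.4959, -0.2596, 0.0529]
tcp_rot: [-3.064, -0.688, 0.003]
force: [-0.6, -0.3, -1.9]
width: 0.033
```

```bash
python3 look.py wrist w5; python3 nests.py w5.pkl; python3 look.py top t5|head -1; python3 look.py side s5|head -1
```

```text
6.2 [ 0.4965 -0.2599  0.0537] [-3.064e+00 -6.890e-01  2.000e-03] [-0.8 -0.9 -2.1] 0.033
cam [ 0.573 -0.223  0.194]
red [262, 175, 128, 96, 4814] [326.1, 215.3] [[0.513, -0.2528], [0.5251, -0.2469]]
red [279, 272, 91, 77, 3730] [324.2, 303.2] [[0.4637, -0.275], [0.4857, -0.2647]]
yellow [0, 201, 53, 75, 2659] [23.4, 238.0] [[0.4315, -0.1114], [0.46, -0.1339]]
yellow [393, 267, 88, 60, 2311] [436.9, 290.2] [[0.4988, -0.3289], [0.5138, -0.3077]]
green [463, 177, 140, 123, 8881] [533.0, 237.2] [[0.549, -0.3582], [0.5539, -0.3312]]
blue [369, 64, 147, 141, 1057] [422.0, 122.4] [[0.5758, -0.2739], [0.5753, -0.2638]]
blue [391, 84, 106, 105, 2062] [462.4, 143.6] [[0.5754, -0.2969], [0.575, -0.2822]]
red outer [324.2 313.2] [83.9 87.7] [[0.4562, -0.2785], [0.4588, -0.2773]]
red inner [326.1 284.4] [ 8.  35.5] [[0.4742, -0.2712], [0.4765, -0.2701]]
red outer [325.7 230.8] [102.2 118.1] [[0.5041, -0.2568], [0.5057, -0.256]]
yellow outer [437.2 292.1] [38.8 93.7] [[0.4969, -0.3309], [0.4987, -0.3285]]
yellow outer [ 22.4 238.2] [53.8 77.4] [[0.4295, -0.1096], [0.4328, -0.1122]]
yellow inner [ 18.6 233.3] [29.1 57.5] [[0.4316, -0.1073], [0.4349, -0.1099]]
green outer [531.7 237.5] [119.7 138.2] [[0.5483, -0.3592], [0.5489, -0.3562]]
green inner [529.3 237.7] [61.6 88.8] [[0.5477, -0.3581], [0.5482, -0.355]]
blue outer [443.4 135.7] [ 98.6 109.8] [[0.5748, -0.2872], [0.5747, -0.2858]]
blue inner [437.4 133.3] [85.7 99.5] [[0.5745, -0.2839], [0.5745, -0.2826]]
blue outer [442.1 133.2] [136.8 148.2] [[0.5756, -0.286], [0.5755, -0.2846]]
blue inner [443.5 133.9] [132.  146.8] [[0.5756, -0.2868], [0.5755, -0.2854]]
6.25 [ 0.4969 -0.2601  0.0542] [-3.065 -0.689  0.   ] [-0.  -0.1 -1.3] 0.0333
6.3 [ 0.4971 -0.2602  0.0545] [3.065e+00 6.890e-01 1.000e-03] [ 0.2  0.4 -1.2] 0.0329
```

View pics/w5.png

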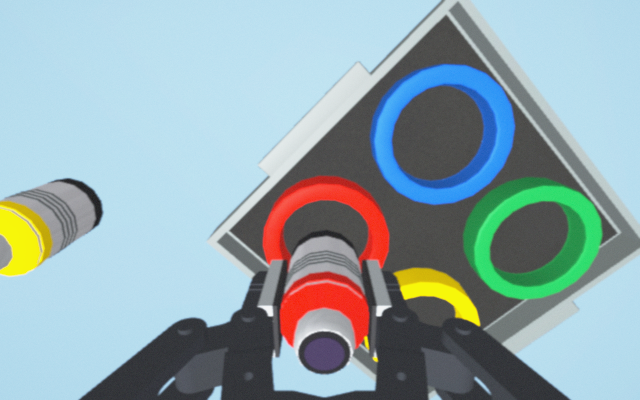

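View pics/s5.png

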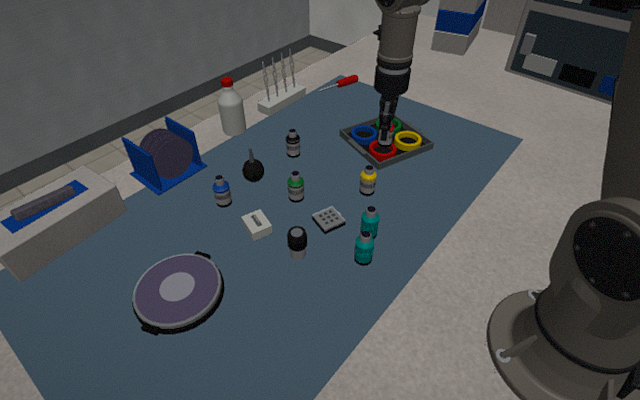

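Emit:
arm_command:
  motion: "0 0 0 0.2 0 -0.7 1;0 0 0 0 0 -0.7 1;0 0 0 0 0 -0.6 1;0 0 0 0 0 -0.2 1;0 0 0 0 0 -0.2 1;0 0 0 0 0 0 1;0 0 0 0 0 0 1;0 0 0 0 0 0 1"

```text
clock: 7.1
tool_pos: [0.4991, -0.2602, 0.0306]
tcp_rot: [3.065, 0.689, 0.001]
force: [-0.7, -0.8, -1.8]
width: 0.0329
```

Emit:
arm_command:
  motion: "0 0 0 0 0 -0.1 1;0 0 0 0 0 -0.1 1;0 0 0 0 0 0 1;0 0 0 0 0 0 1;0 0 0 0 0 0 1;0 0 0 0 0 0 1;0 0 0 0 0 0 1;0 0 0 0 0 0 1"

```text
clock: 7.9
tool_pos: [0.4991, -0.2602, 0.0292]
tcp_rot: [3.065, 0.689, 0.0]
force: [-2.8, -0.3, 5.4]
width: 0.0329
```

Emit:
arm_command:
  motion: "0 0 0 0 0 0 0.3;0 0 0 0 0 0 0;0 0 0 0 0 0 -0.3;0 0 0 0 0 0 -0.3;0 0 0 0 0 1 -0.3;0 0 0 0 0 2 -0.3;0 0 0 0 0 3 -0.3;0 0 0 0 0 3 -0.3"

```text
clock: 8.7
tool_pos: [0.4987, -0.2599, 0.1197]
tcp_rot: [-3.065, -0.689, 0.0]
force: [1.0, -0.2, 0.3]
width: 0.0553
```

```bash
python3 look.py wrist w6; python3 look.py top t6|head -1
```

```text
8.75 [ 0.5022 -0.2615  0.1251] [3.059 0.687 0.011] [ 0.8 -0.6  2.8] 0.0555
cam [ 0.576 -0.224  0.261]
red [275, 156, 97, 96, 4514] [323.3, 200.0] [[0.5025, -0.2575], [0.5132, -0.2526]]
yellow [63, 171, 62, 55, 1660] [99.6, 194.2] [[0.4385, -0.112], [0.4584, -0.1282]]
yellow [351, 228, 91, 86, 3231] [391.5, 262.9] [[0.4791, -0.3259], [0.4931, -0.3111]]
green [428, 157, 102, 94, 4628] [479.4, 203.0] [[0.5483, -0.3595], [0.5523, -0.3398]]
blue [356, 72, 105, 105, 695] [401.5, 120.2] [[0.5751, -0.2806], [0.5752, -0.2723]]
blue [370, 87, 78, 78, 1027] [419.4, 130.3] [[0.5745, -0.2946], [0.5747, -0.2843]]
8.8 [ 0.5022 -0.2614  0.1234] [3.059 0.687 0.012] [ 0.1 -0.5 -0.3] 0.0555
```

View pics/w6.png

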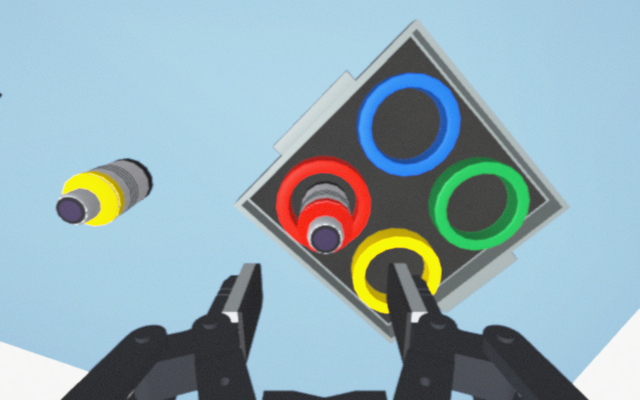

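Emit:
arm_command:
  motion: "0 0 0 -1 1 2 -1;0 0 0 -2 2 2 -1;0 0 0 -2 2.5 2 -1;0 0 0 -2 2.5 2 -1;0 0 0 -2 2 1 -1;0 0 0 -1 1 0 -1;0 0 0 0 0 0 -1;0 0 0 0 0 0 -1"

```text
clock: 9.6
tool_pos: [0.3991, -0.1507, 0.2078]
tcp_rot: [3.065, 0.688, -0.0]
force: [0.5, 0.6, 0.3]
width: 0.0855
```

```bash
python3 look.py wrist w7
```

```text
9.65 [ 0.3992 -0.1509  0.2078] [-3.065 -0.687  0.   ] [ 0.8 -0.1 -0.7] 0.0854
cam [ 0.476 -0.114  0.349]
red [436, 90, 85, 77, 3194] [475.1, 126.3] [[0.4991, -0.2556], [0.4966, -0.2406]]
yellow [297, 94, 41, 44, 879] [317.0, 114.2] [[0.4473, -0.121], [0.4504, -0.1203]]
yellow [486, 151, 81, 72, 3074] [525.8, 185.8] [[0.4723, -0.3308], [0.4727, -0.3078]]
green [555, 91, 85, 76, 3478] [598.0, 127.3] [[0.5461, -0.3574], [0.5387, -0.3315]]
blue [506, 19, 90, 86, 3672] [551.3, 61.2] [[0.5736, -0.2844], [0.5632, -0.2664]]
turq [69, 121, 66, 45, 1741] [106.1, 140.3] [[0.3431, 0.045], [0.3572, 0.028]]
turq [146, 121, 57, 45, 1359] [179.3, 139.5] [[0.3726, -0.0158], [0.3836, -0.0263]]
```

View pics/w7.png

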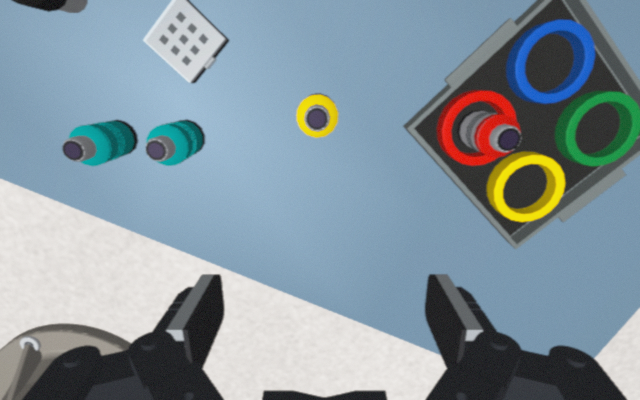

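Emit:
arm_command:
  motion: "0 0 0 2 1.2 0 -1;0 0 0 2 1.2 0 -1;0 0 0 1 0.6 -2 -1;0 0 0 0 0 -4 -1;0 0 0 0 0 -4 -1;0 0 0 0 0 -3 -1;0 0 0 0 0 -1 -1;0 0 0 0 0 0 -1"

```text
clock: 10.45
tool_pos: [0.4481, -0.1202, 0.0667]
tcp_rot: [-3.063, -0.687, 0.005]
force: [0.1, -0.6, 0.3]
width: 0.0857
```

```bash
python3 look.py wrist w8
cat > lens.py <<'E'
import sys,pickle;from h import *
r=pickle.load(open(sys.argv[1],'rb'));z=float(sys.argv[2]);x0,y0,x1,y1=map(int,sys.argv[3:7])
h=cv2.cvtColor(r['color'],cv2.COLOR_RGB2HSV)
m=((h[...,0]>115)&(h[...,0]<150)&(h[...,1]>40)).astype(np.uint8);m[:y0]=0;m[y1:]=0;m[:,:x0]=0;m[:,x1:]=0
for b,c in blobs(m,40):print(b,c,cast(r,c,z)[0].round(4))
E
python3 lens.py w8.pkl .068 250 150 400 400;python3 lens.py w3.pkl .066 250 150 400 400
```

```text
10.5 [ 0.4494 -0.1204  0.0681] [-3.065e+00 -6.880e-01  1.000e-03] [ 0.  -0.2  0.4] 0.0853
cam [ 0.526 -0.084  0.208]
red [504, 196, 136, 132, 8322] [573.8, 255.9] [[0.4996, -0.2583], [0.5045, -0.2259]]
yellow [292, 223, 68, 60, 2140] [325.4, 247.2] [[0.4422, -0.1239], [0.4578, -0.1165]]
yellow [572, 306, 68, 75, 2351] [603.0, 347.7] [[0.4541, -0.3177], [0.4675, -0.2742]]
blue [617, 128, 23, 82, 1177] [630.4, 169.9] [[0.5544, -0.2529], [0.5491, -0.2215]]
turq [0, 238, 50, 74, 2512] [19.7, 269.7] [[0.3502, 0.0353], [0.3829, 0.0131]]
turq [49, 238, 103, 91, 4890] [106.2, 278.3] [[0.3667, -0.013], [0.3963, -0.0263]]
[310, 266, 32, 28, 618] [325.6, 280.2] [ 0.4488 -0.1209  0.068 ]
[300, 265, 34, 30, 739] [316.7, 279.6] [ 0.5635 -0.1173  0.066 ]
```

View pics/w8.png

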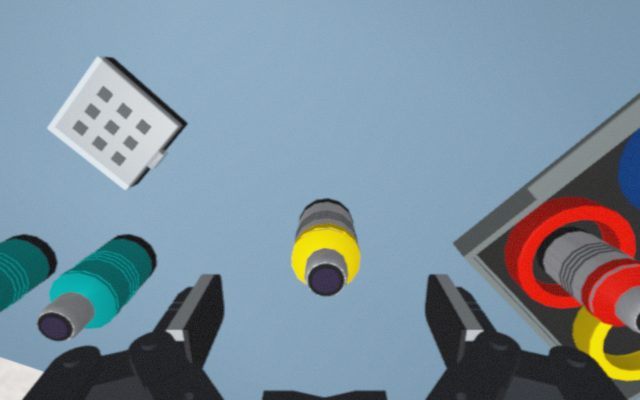

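Emit:
arm_command:
  motion: "0 0 0 0 0 -1.8 -1;0 0 0 0 0 -1.8 -1;0 0 0 0 0 -1.2 -1;0 0 0 0 0 0 -1;0 0 0 0 0 0 -0.5;0 0 0 0 0 0 0.2;0 0 0 0 0 0 1;0 0 0 0 0 0 1"

```text
clock: 11.3
tool_pos: [0.4495, -0.1203, 0.0212]
tcp_rot: [3.064, 0.689, 0.002]
force: [-0.7, 0.7, 2.8]
width: 0.0327
```

Emit:
arm_command:
  motion: "0 0 0 0 0 0 1;0 0 0 0 0 0 1;0 0 0 0 0 1 1;0 0 0 0 0 1.5 1;0 0 0 0 0 2 1;0 0 0 0 0 2 1;0 0 0 0 0 0.5 1;0 0 0 0 0 0 1"

```text
clock: 12.1
tool_pos: [0.4491, -0.1201, 0.0909]
tcp_rot: [3.064, 0.689, 0.002]
force: [-0.4, 1.2, -3.3]
width: 0.0328
```

Emit:
arm_command:
  motion: "0 0 0 0 0 2 1;0 0 0 0.1 -1 1.5 1;0 0 0 0.3 -3 0.5 1;0 0 0 0.5 -4.5 0 1;0 0 0 0.5 -4.5 0 1;0 0 0 0.5 -4.4 0 1;0 0 0 0.3 -3 0 1;0 0 0 0.1 -1 0 1"

```text
clock: 12.9
tool_pos: [0.47, -0.3382, 0.1285]
tcp_rot: [3.067, 0.681, -0.004]
force: [-0.1, -0.3, -2.2]
width: 0.0331
```

Emit:
arm_command:
  motion: "0 0 0 0 0 0 1;0 0 0 0 0 0 1;0 0 0 0 0 0 1;0 0 0 0 0 -1 1;0 0 0 0 0 -2 1;0 0 0 0 0 -2 1;0 0 0 0 0 -1 1;0 0 0 0 0 0 1"

```text
clock: 13.7
tool_pos: [0.4706, -0.3326, 0.0685]
tcp_rot: [-3.062, -0.69, 0.004]
force: [-0.5, -0.9, -2.9]
width: 0.0328
```

```bash
python3 look.py wrist w9|head -2;python3 look.py side s9
```

```text
13.75 [ 0.4715 -0.3333  0.0698] [-3.064e+00 -6.900e-01  1.000e-03] [ 0.2 -0.4 -2.4] 0.0331
cam [ 0.548 -0.297  0.21 ]
13.8 [ 0.4722 -0.3339  0.0706] [3.065e+00 6.900e-01 1.000e-03] [ 0.1  0.  -1.6] 0.0328
cam [0.097 0.469 0.603]
red [336, 75, 22, 13, 159] [346.9, 80.4] [[0.7821, -0.4949], [0.741, -0.4371]]
red [220, 76, 13, 11, 114] [226.4, 81.4] [[1.076, -0.2512], [1.0173, -0.2079]]
red [377, 131, 16, 11, 102] [384.2, 136.8] [[0.5199, -0.3023], [0.4945, -0.256]]
red [369, 140, 28, 21, 284] [381.7, 151.7] [[0.4895, -0.2438], [0.4659, -0.2011]]
yellow [394, 131, 28, 20, 385] [407.0, 140.5] [[0.4664, -0.3245], [0.4442, -0.2769]]
green [376, 117, 26, 18, 203] [388.8, 123.3] [[0.5453, -0.3643], [0.5184, -0.3143]]
green [288, 177, 16, 11, 91] [294.9, 182.1] [[0.5765, -0.0238], [0.5477, 0.0058]]
blue [443, 0, 43, 35, 624] [462.4, 20.2] [[0.7338, -1.2204], [0.6956, -1.1191]]
blue [597, 74, 28, 25, 383] [611.8, 86.0] [[0.1387, -0.9623], [0.1362, -0.8764]]
blue [122, 117, 85, 79, 1713] [162.0, 160.8] [[0.8778, 0.1215], [0.8309, 0.1424]]
blue [351, 125, 27, 20, 303] [363.4, 133.9] [[0.5687, -0.2797], [0.5404, -0.2348]]
blue [1, 180, 87, 53, 555] [40.7, 210.0] [[0.9304, 0.3853], [0.8804, 0.3903]]
blue [212, 181, 17, 12, 121] [220.8, 187.5] [[0.6913, 0.0947], [0.6557, 0.1172]]
turq [354, 212, 26, 51, 686] [366.2, 238.4] [[0.3578, 0.0129], [0.3422, 0.0403]]
```

View pics/w9.png

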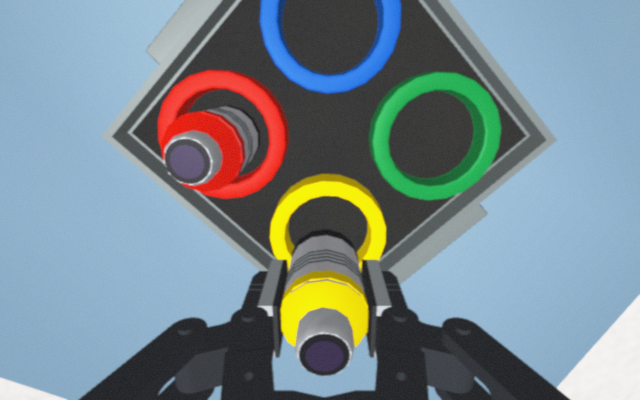

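Emit:
arm_command:
  motion: "0 0 0 0 0 -1 1;0 0 0 0 0 -1 1;0 0 0 0 0 -0.8 1;0 0 0 0 0 -0.6 1;0 0 0 0 0 -0.3 1;0 0 0 0 0 0 1;0 0 0 0 0 0 1;0 0 0 0 0 0 1"

```text
clock: 14.6
tool_pos: [0.4722, -0.3342, 0.0337]
tcp_rot: [3.064, 0.689, 0.001]
force: [-0.4, 0.5, -3.4]
width: 0.033
```

Emit:
arm_command:
  motion: "0 0 0 0 0 -0.1 1;0 0 0 0 0 -0.1 1;0 0 0 0 0 -0.1 1;0 0 0 0 0 0 1;0 0 0 0 0 0 1;0 0 0 0 0 0 1;0 0 0 0 0 0 1;0 0 0 0 0 0 1"

```text
clock: 15.4
tool_pos: [0.4718, -0.334, 0.0303]
tcp_rot: [3.065, 0.689, 0.0]
force: [-0.1, -0.0, -3.7]
width: 0.033
```

Emit:
arm_command:
  motion: "0 0 0 0 0 -0.1 1;0 0 0 0 0 -0.1 1;0 0 0 0 0 0 1;0 0 0 0 0 0 1;0 0 0 0 0 0 1;0 0 0 0 0 0 1;0 0 0 0 0 0 1;0 0 0 0 0 0 1"

```text
clock: 16.2
tool_pos: [0.4719, -0.3341, 0.0302]
tcp_rot: [3.065, 0.688, -0.001]
force: [-3.0, 2.4, 11.0]
width: 0.0329
```

Emit:
arm_command:
  motion: "0 0 0 0 0 0.1 0.4;0 0 0 0 0 0 0.1;0 0 0 0 0 0 -0.2;0 0 0 0 0 0 -0.3;0 0 0 0 0 1 -0.3;0 0 0 0 0 2 -0.3;0 0 0 0 0 3 -0.3;0 0 0 0 0 3 -0.3"

```text
clock: 17.0
tool_pos: [0.4717, -0.3339, 0.1206]
tcp_rot: [-3.065, -0.689, 0.0]
force: [0.2, 0.1, 0.0]
width: 0.0554
```

```bash
python3 look.py wrist w10|head -2
```

```text
17.05 [ 0.475  -0.3359  0.1263] [3.058 0.687 0.01 ] [ 1.5 -0.5  3.5] 0.0554
cam [ 0.549 -0.298  0.262]
```

View pics/w10.png

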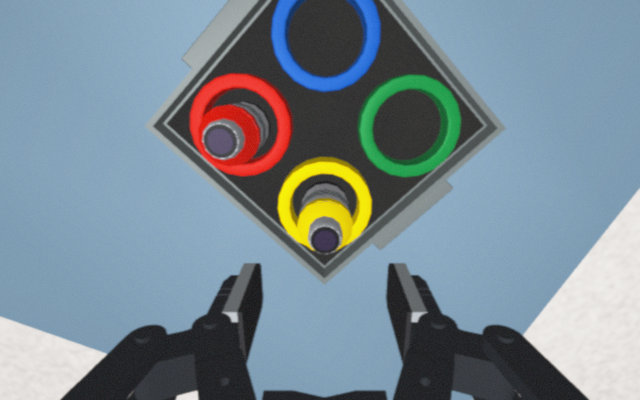

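Emit:
arm_command:
  motion: "0 0 0 0 1 2 -1;0 0 0 0 3 3 -1;0 0 0 0.1 4 2 -1;0 0 0 0.1 4.5 1 -1;0 0 0 0.1 4.8 0 -1;0 0 0 0.1 4.8 0 -1;0 0 0 0 4 0 -1;0 0 0 0 2.5 0 -1"

```text
clock: 17.85
tool_pos: [0.4758, -0.0442, 0.2002]
tcp_rot: [3.064, 0.696, 0.002]
force: [0.3, -0.5, 0.3]
width: 0.0852
```

Emit:
arm_command:
  motion: "0 0 0 0 0.7 0 -1;0 0 0 0 0 0 -1;0 0 0 0 0 0 -1;0 0 0 0 0 0 -1;0 0 0 0 0 0 -1;0 0 0 0 0 0 -1;0 0 0 0 0 0 -1;0 0 0 0 0 0 -1"

```text
clock: 18.65
tool_pos: [0.4758, -0.0412, 0.1993]
tcp_rot: [3.065, 0.688, -0.0]
force: [-0.7, 0.2, 0.1]
width: 0.0855
```

```bash
python3 look.py wrist w11; python3 lens.py w11.pkl .07 100 0 600 260
```

```text
18.7 [ 0.4758 -0.0411  0.1993] [ 3.065  0.689 -0.   ] [ 0.5 -0.1 -0.3] 0.0857
cam [ 0.553 -0.005  0.341]
red [491, 212, 86, 72, 2959] [530.8, 246.1] [[0.4999, -0.2572], [0.5057, -0.2297]]
yellow [534, 262, 87, 74, 2360] [578.5, 301.8] [[0.468, -0.3415], [0.4773, -0.3048]]
green [304, 52, 43, 46, 949] [324.8, 74.7] [[0.5573, -0.0035], [0.5568, -0.0037]]
green [599, 212, 41, 68, 1512] [620.0, 246.2] [[0.5377, -0.3375], [0.5394, -0.3012]]
blue [557, 156, 83, 73, 3091] [598.9, 191.7] [[0.5739, -0.2814], [0.5716, -0.2512]]
turq [163, 237, 50, 52, 1360] [190.7, 258.6] [[0.3421, 0.0441], [0.3651, 0.0388]]
turq [234, 237, 42, 51, 1216] [257.0, 257.9] [[0.3714, -0.016], [0.3912, -0.0148]]
[317, 66, 17, 19, 243] [325.1, 74.8] [ 0.5566 -0.004   0.07  ]
```

View pics/w11.png

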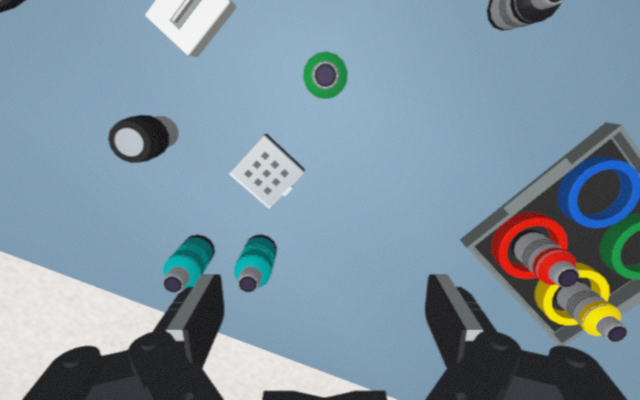

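Emit:
arm_command:
  motion: "0 0 0 2 0.9 0 -1;0 0 0 3 1.4 0 -1;0 0 0 2.1 1 -1 -1;0 0 0 1 0.4 -3 -1;0 0 0 0 0 -4 -1;0 0 0 0 0 -3 -1;0 0 0 0 0 -2 -1;0 0 0 0 0 0 -1"

```text
clock: 19.5
tool_pos: [0.5542, -0.0042, 0.0663]
tcp_rot: [-3.064, -0.689, 0.01]
force: [-0.7, -0.2, 0.6]
width: 0.0851
```

```bash
python3 look.py wrist w12|head -2; python3 lens.py w12.pkl .07 250 150 400 400;python3 look.py wrist w12|head -2; python3 lens.py w12.pkl .07 250 150 400 400
```

```text
19.55 [ 0.5558 -0.004   0.0683] [-3.064 -0.689  0.004] [ 0.2 -0.1  0.6] 0.0854
cam [0.632 0.032 0.207]
[311, 266, 30, 26, 557] [325.5, 278.4] [ 0.5569 -0.0037  0.07  ]
19.6 [ 0.5572 -0.0039  0.0696] [-3.065 -0.689 -0.   ] [ 0.3 -0.5 -0.3] 0.085
cam [0.634 0.032 0.21 ]
[311, 267, 28, 25, 544] [324.4, 279.2] [ 0.5569 -0.0038  0.07  ]
```

Aligned. Down, grip, lift.

Emit:
arm_command:
  motion: "0 0 0 0 0 -1.9 -1;0 0 0 0 0 -1.8 -1;0 0 0 0 0 -1.2 -1;0 0 0 0 0 0 -1;0 0 0 0 0 0 -0.5;0 0 0 0 0 0 0.2;0 0 0 0 0 0 1;0 0 0 0 0 0 1"

```text
clock: 20.4
tool_pos: [0.5575, -0.0039, 0.0213]
tcp_rot: [3.065, 0.689, 0.002]
force: [-0.7, 0.6, 2.4]
width: 0.0332
```

Emit:
arm_command:
  motion: "0 0 0 0 0 0 1;0 0 0 0 0 0 1;0 0 0 0 0 1 1;0 0 0 0 0 2 1;0 0 0 0 0 3 1;0 0 0 0 0 3 1;0 0 0 0 0 2 1;0 0 0 0 0 0 1"

```text
clock: 21.2
tool_pos: [0.559, -0.0038, 0.1335]
tcp_rot: [3.064, 0.688, 0.01]
force: [-0.4, -0.7, -0.9]
width: 0.0329
```

Emit:
arm_command:
  motion: "0 0 0 0 -1.5 0 1;0 0 0 0 -3.5 0 1;0 0 0 -0.2 -4.7 0 1;0 0 0 -0.2 -4.8 0 1;0 0 0 -0.2 -4.8 0 1;0 0 0 -0.2 -4.8 0 1;0 0 0 -0.2 -4.6 0 1;0 0 0 -0.1 -3.5 0 1"

```text
clock: 22.0
tool_pos: [0.5423, -0.331, 0.1277]
tcp_rot: [-3.066, -0.682, 0.007]
force: [-0.2, -0.0, -0.7]
width: 0.0327
```

Emit:
arm_command:
  motion: "0 0 0 0 -2.5 0 1;0 0 0 0 -1 0 1;0 0 0 0 0 0 1;0 0 0 0 0 0 1;0 0 0 0 0 -1 1;0 0 0 0 0 -2 1;0 0 0 0 0 -2 1;0 0 0 0 0 -1 1"

```text
clock: 22.8
tool_pos: [0.5449, -0.3584, 0.0679]
tcp_rot: [-3.061, -0.692, 0.004]
force: [-0.6, -0.3, -2.4]
width: 0.0329
```

```bash
python3 look.py wrist w13|head -2;python3 look.py top t13|head -2;python3 look.py side s13|head -1
```

```text
22.85 [ 0.5443 -0.3583  0.0669] [-3.06  -0.692  0.006] [-0.6  0.1 -3.1] 0.0328
cam [ 0.623 -0.322  0.209]
22.9 [ 0.5448 -0.359   0.0683] [-3.061 -0.691  0.004] [ 0.6  1.  -1.8] 0.0331
cam [ 0.442 -0.008  1.163]
22.95 [ 0.5457 -0.3598  0.0697] [-3.063e+00 -6.910e-01  1.000e-03] [ 0.6  0.3 -0.7] 0.0328
```

View pics/w13.png

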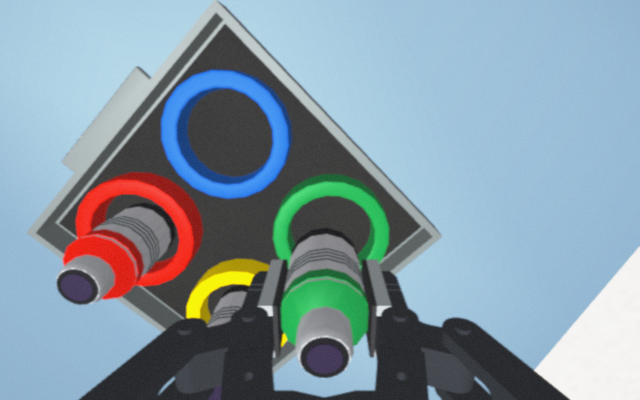

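Emit:
arm_command:
  motion: "0 0 0 0.05 -0.1 -1 1;0 0 0 0 0 -1 1;0 0 0 0 0 -0.8 1;0 0 0 0 0 -0.6 1;0 0 0 0 0 -0.3 1;0 0 0 0 0 -0.1 1;0 0 0 0 0 0 1;0 0 0 0 0 0 1"

```text
clock: 23.75
tool_pos: [0.5467, -0.3622, 0.0327]
tcp_rot: [3.065, 0.689, 0.001]
force: [-0.5, 0.2, -1.1]
width: 0.0334
```

Emit:
arm_command:
  motion: "0 0 0 0 0 -0.1 1;0 0 0 0 0 -0.1 1;0 0 0 0 0 0 1;0 0 0 0 0 0 1;0 0 0 0 0 0 1;0 0 0 0 0 0 1;0 0 0 0 0 0 1;0 0 0 0 0 0 1"

```text
clock: 24.55
tool_pos: [0.5464, -0.362, 0.0304]
tcp_rot: [3.065, 0.689, 0.0]
force: [0.0, -0.5, -1.4]
width: 0.0328
```

Emit:
arm_command:
  motion: "0 0 0 0 0 -0.1 1;0 0 0 0 0 -0.05 1;0 0 0 0 0 0 1;0 0 0 0 0 0 1;0 0 0 0 0 0 1;0 0 0 0 0 0 1;0 0 0 0 0 0 1;0 0 0 0 0 0 1"

```text
clock: 25.35
tool_pos: [0.5464, -0.3621, 0.0303]
tcp_rot: [3.065, 0.689, -0.0]
force: [-3.3, 1.8, 7.3]
width: 0.033
```

Emit:
arm_command:
  motion: "0 0 0 0 0 0 0.4;0 0 0 0 0 0 0.1;0 0 0 0 0 0 -0.2;0 0 0 0 0 0 -0.3;0 0 0 0 0 1 -0.3;0 0 0 0 0 2 -0.3;0 0 0 0 0 3 -0.3;0 0 0 0 0 4 -0.3"

```text
clock: 26.15
tool_pos: [0.5452, -0.3614, 0.1287]
tcp_rot: [-3.063, -0.689, 0.004]
force: [0.4, -1.2, -0.1]
width: 0.0553
```

```bash
python3 look.py wrist w14|head -2
```

```text
26.2 [ 0.55   -0.3639  0.1377] [3.058 0.687 0.012] [ 1.3 -1.   5.1] 0.0555
cam [ 0.623 -0.325  0.27 ]
```

View pics/w14.png

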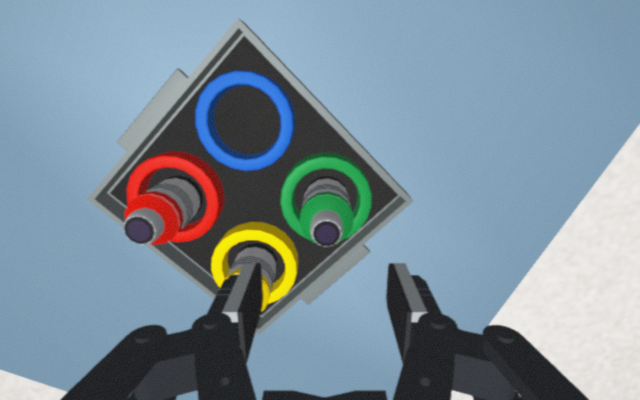

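Emit:
arm_command:
  motion: "0 0 0 0 1.5 2 -1;0 0 0 0.4 3.5 2 -1;0 0 0 0.4 4.4 2 -1;0 0 0 0.4 4.7 1 -1;0 0 0 0.4 4.7 0 -1;0 0 0 0.5 4.7 0 -1;0 0 0 0.5 4.7 0 -1;0 0 0 0.5 4.7 0 -1"

```text
clock: 27.0
tool_pos: [0.5776, -0.0312, 0.1998]
tcp_rot: [3.064, 0.688, 0.002]
force: [0.3, 0.3, 0.3]
width: 0.0856
```

Emit:
arm_command:
  motion: "0 0 0 0.4 4.5 0 -1;0 0 0 0.5 3.5 0 -1;0 0 0 0.4 2 0 -1;0 0 0 0 0.5 0 -1;0 0 0 0 0 0 -1;0 0 0 0 0 0 -1;0 0 0 0 0 0 -1;0 0 0 0 0 0 -1"

```text
clock: 27.8
tool_pos: [0.5904, 0.0702, 0.1988]
tcp_rot: [3.065, 0.685, -0.0]
force: [-0.5, -0.2, 0.2]
width: 0.0855
```

```bash
python3 look.py wrist w15; python3 lens.py w15.pkl .072 200 0 450 260
```

```text
27.85 [0.5904 0.0706 0.1988] [ 3.065  0.686 -0.   ] [-0.2  0.6 -0.3] 0.0852
cam [0.668 0.106 0.34 ]
red [527, 335, 48, 21, 493] [549.5, 344.8] [[0.5236, -0.2362], [0.5394, -0.1988]]
green [612, 343, 28, 50, 825] [627.0, 367.2] [[0.5355, -0.3348], [0.5499, -0.2866]]
blue [299, 53, 45, 48, 1100] [321.2, 76.7] [[0.6692, 0.1097], [0.669, 0.1094]]
blue [575, 293, 65, 61, 2099] [609.5, 324.0] [[0.5736, -0.278], [0.5839, -0.236]]
turq [233, 356, 37, 44, 1204] [252.3, 378.4] [[0.3401, 0.0434], [0.3759, 0.0503]]
turq [295, 356, 32, 42, 1097] [311.5, 376.8] [[0.3711, -0.017], [0.4035, -0.0036]]
[313, 69, 17, 17, 215] [321.2, 76.6] [0.669  0.1092 0.072 ]
```

View pics/w15.png

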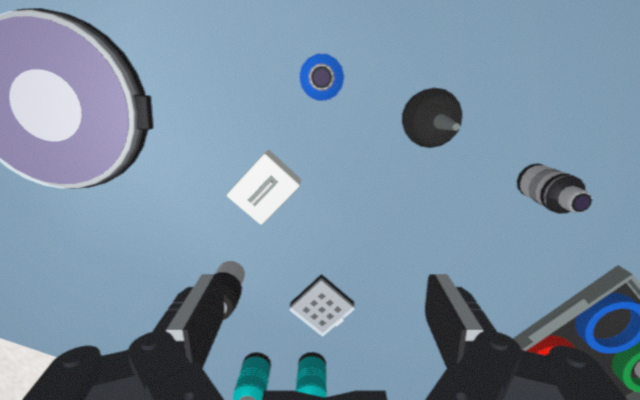

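Emit:
arm_command:
  motion: "0 0 0 2 1 0 -1;0 0 0 3 1.5 0 -1;0 0 0 2 1 -1 -1;0 0 0 0.9 0.4 -3 -1;0 0 0 0 0 -4 -1;0 0 0 0 0 -3 -1;0 0 0 0 0 -2 -1;0 0 0 0 0 0 -1"

```text
clock: 28.65
tool_pos: [0.6666, 0.1095, 0.065]
tcp_rot: [3.065, 0.688, -0.012]
force: [-0.4, 0.0, -0.6]
width: 0.0851
```

```bash
for i in 1 2; do python3 look.py wrist w16|head -1; python3 lens.py w16.pkl .072 250 150 400 400;done
```

```text
28.7 [0.6683 0.1101 0.0674] [ 3.065  0.688 -0.005] [0.3 0.1 0.7] 0.0854
[313, 272, 27, 25, 501] [326.2, 283.4] [0.6691 0.1095 0.072 ]
28.75 [0.6697 0.1106 0.0692] [3.065 0.688 0.   ] [ 0.8 -0.5  0.8] 0.0855
[313, 272, 27, 24, 492] [326.0, 283.9] [0.6691 0.1094 0.072 ]
```

Emit:
arm_command:
  motion: "0 0 0 0 -0.1 -1.9 -1;0 0 0 0 0 -1.8 -1;0 0 0 0 0 -1.2 -1;0 0 0 0 0 0 -1;0 0 0 0 0 0 -0.5;0 0 0 0 0 0 0.2;0 0 0 0 0 0 1;0 0 0 0 0 0 1"

```text
clock: 29.55
tool_pos: [0.6701, 0.11, 0.0208]
tcp_rot: [3.065, 0.689, 0.003]
force: [1.7, -0.3, -0.6]
width: 0.0332
```

Emit:
arm_command:
  motion: "0 0 0 0 0 0 1;0 0 0 0 0 0 1;0 0 0 0 0 1 1;0 0 0 0 0 2 1;0 0 0 0 0 3 1;0 0 0 0 0 3 1;0 0 0 0 0 3 1;0 0 0 0 0 2 1"

```text
clock: 30.35
tool_pos: [0.6696, 0.1103, 0.1623]
tcp_rot: [-3.065, -0.689, -0.003]
force: [0.6, 0.6, -1.0]
width: 0.0333
```

Emit:
arm_command:
  motion: "0 0 0 -0.3 -1.2 0 1;0 0 0 -0.7 -3 0 1;0 0 0 -1 -4.3 0 1;0 0 0 -1.1 -4.5 0 1;0 0 0 -1.1 -4.5 0 1;0 0 0 -1.1 -4.5 0 1;0 0 0 -1.1 -4.5 0 1;0 0 0 -1.1 -4.5 0 1"

```text
clock: 31.15
tool_pos: [0.5915, -0.2026, 0.1579]
tcp_rot: [-3.064, -0.687, 0.005]
force: [0.6, 0.5, -2.0]
width: 0.0327
```

Emit:
arm_command:
  motion: "0 0 0 -1 -4 0 1;0 0 0 -0.7 -3 -1 1;0 0 0 -0.4 -1.7 -1 1;0 0 0 0 0 -1 1;0 0 0 0 0 -2 1;0 0 0 0 0 -2 1;0 0 0 0 0 -2 1;0 0 0 0 0 0 1"

```text
clock: 31.95
tool_pos: [0.5712, -0.2826, 0.0658]
tcp_rot: [-3.057, -0.693, 0.009]
force: [-1.0, 0.7, -2.3]
width: 0.0329
```

```bash
python3 look.py side s17|head -1; python3 look.py wrist w17|head -2; python3 nests.py w17.pkl|grep blue
```

```text
32.0 [ 0.5725 -0.2835  0.0677] [-3.06  -0.693  0.005] [ 0.7  0.7 -1.3] 0.033
32.05 [ 0.5736 -0.2845  0.0692] [-3.062e+00 -6.930e-01  1.000e-03] [ 0.7 -0.4 -2.2] 0.0331
cam [ 0.65  -0.247  0.209]
blue outer [324.1 311.5] [81.4 88.8] [[0.5241, -0.3065], [0.5267, -0.3052]]
blue inner [305.4 311.4] [42.4 60.9] [[0.519, -0.2958], [0.5218, -0.2947]]
blue outer [329.7 228.6] [101.3 109.5] [[0.5771, -0.2848], [0.5786, -0.2841]]
blue inner [330.1 231.8] [ 93.  107.1] [[0.5753, -0.2859], [0.5769, -0.2851]]
```

View pics/w17.png

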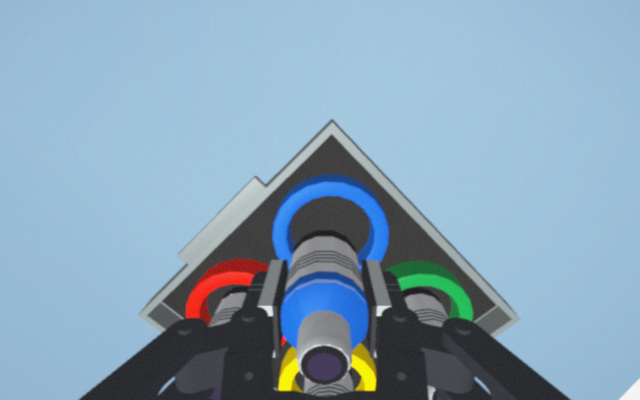

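Emit:
arm_command:
  motion: "0 0 0 0 0 -1 1;0 0 0 0 0 -1 1;0 0 0 0 0 -0.8 1;0 0 0 0 0 -0.6 1;0 0 0 0 0 -0.3 1;0 0 0 0 0 -0.1 1;0 0 0 0 0 0 1;0 0 0 0 0 0 1"

```text
clock: 32.85
tool_pos: [0.5737, -0.2872, 0.0322]
tcp_rot: [3.065, 0.689, 0.001]
force: [-0.3, 0.5, -1.5]
width: 0.0329
```

Emit:
arm_command:
  motion: "0 0 0 0 0 0 1;0 0 0 0 0 -0.1 1;0 0 0 0 0 0 1;0 0 0 0 0 0 1;0 0 0 0 0 0 1;0 0 0 0 0 0 1;0 0 0 0 0 0 1;0 0 0 0 0 0 1"

```text
clock: 33.65
tool_pos: [0.5733, -0.287, 0.0309]
tcp_rot: [3.065, 0.689, 0.0]
force: [0.2, -0.5, -1.6]
width: 0.0335
```

Emit:
arm_command:
  motion: "0 0 0 0 0 -0.1 1;0 0 0 0 0 -0.1 1;0 0 0 0 0 0 1;0 0 0 0 0 0 1;0 0 0 0 0 0 1;0 0 0 0 0 0 1;0 0 0 0 0 0 1;0 0 0 0 0 0 1"

```text
clock: 34.45
tool_pos: [0.5735, -0.2871, 0.0298]
tcp_rot: [3.065, 0.689, 0.0]
force: [-1.2, 0.2, 4.8]
width: 0.0331
```

Contact at the floor. Release, lift, and step back towards the base for a clear view.

Emit:
arm_command:
  motion: "0 0 0 0 0 0 0.4;0 0 0 0 0 0 0.1;0 0 0 0 0 0 -0.2;0 0 0 0 0 0 -0.3;0 0 0 0 0 1 -0.3;0 0 0 0 0 2 -0.3;0 0 0 0 0 4 -0.3;0 0 0 0 0 4 -0.3"

```text
clock: 35.25
tool_pos: [0.5729, -0.2868, 0.14]
tcp_rot: [-3.064, -0.689, 0.001]
force: [1.6, -0.2, 1.4]
width: 0.0553
```

Emit:
arm_command:
  motion: "0 0 0 0 0 3 -0.3;0 0 0 -2 -1 3 -0.3;0 0 0 -3 -1 3 -0.3;0 0 0 -3 -1 3 -0.3;0 0 0 -3 -1 0 -0.3;0 0 0 -2 0 0 -0.3;0 0 0 0 0 0 -0.3;0 0 0 0 0 0 -0.3"

```text
clock: 36.05
tool_pos: [0.4438, -0.3269, 0.2596]
tcp_rot: [3.064, 0.688, 0.002]
force: [0.7, -1.1, -0.1]
width: 0.0556
```

```bash
python3 look.py wrist w18|head -2; python3 nests.py w18.pkl; python3 lens.py w18.pkl .077 0 0 640 280; python3 look.py top t18; python3 look.py side s18|head -1
python3 - <<'E'
import cv2
for n in("t18","s18"):
  t=cv2.imread(f"pics/{n}.png");t=t[110:280,250:480] if n[0]=='t' else t[100:280,200:450]
  cv2.imwrite(f"pics/{n}c.png",cv2.resize(t,None,fx=3.2,fy=3.2,interpolation=cv2.INTER_CUBIC))
E
```

```text
36.1 [ 0.4444 -0.3266  0.2593] [3.064e+00 6.900e-01 2.000e-03] [0.2 0.3 0.1] 0.0556
cam [ 0.521 -0.291  0.401]
red outer [286.5  86.8] [67.2 71. ] [[0.4991, -0.2587], [0.4993, -0.259]]
red inner [286.7  87.6] [43.7 46. ] [[0.4984, -0.2592], [0.4987, -0.2595]]
yellow outer [340.9 142.6] [64.5 65.2] [[0.4717, -0.334], [0.4722, -0.3336]]
yellow inner [340.6 141.9] [40.3 41. ] [[0.4722, -0.3334], [0.4727, -0.333]]
green outer [397.5  87.4] [66.3 71. ] [[0.547, -0.3615], [0.5467, -0.3608]]
green inner [395.1  87.8] [41.8 46.7] [[0.5457, -0.3595], [0.5454, -0.3588]]
blue outer [343.4  29.5] [68.2 73.6] [[0.5715, -0.2877], [0.571, -0.2878]]
blue inner [343.7  26.4] [46.  52.1] [[0.5741, -0.2868], [0.5735, -0.2868]]
[341, 10, 15, 17, 183] [348.2, 17.9] [ 0.573  -0.2879  0.077 ]
[275, 82, 16, 17, 196] [282.1, 90.0] [ 0.4984 -0.2611  0.077 ]
[404, 83, 15, 16, 178] [411.4, 90.4] [ 0.546  -0.3627  0.077 ]
[338, 148, 14, 14, 160] [344.3, 154.2] [ 0.471  -0.3349  0.077 ]
36.15 [ 0.4446 -0.3264  0.2591] [3.064e+00 6.910e-01 2.000e-03] [-0.5 -0.2 -0.1] 0.0555
cam [ 0.442 -0.008  1.163]
red [348, 41,
[... 190 characters left out ...]
[0.4974, -0.2614], [0.4956, -0.2536]]
yellow [425, 193, 27, 27, 474] [438.1, 206.1] [[0.4695, -0.3359], [0.4687, -0.3258]]
green [435, 166, 26, 26, 364] [447.5, 178.7] [[0.5449, -0.3641], [0.5418, -0.3532]]
blue [246, 39, 52, 56, 1163] [272.8, 72.8] [[0.8523, 0.1165], [0.8397, 0.1127]]
blue [145, 54, 56, 23, 485] [174.3, 65.9] [[0.8776, 0.3943], [0.8643, 0.382]]
blue [407, 157, 26, 26, 430] [419.8, 169.4] [[0.5722, -0.2883], [0.5682, -0.2797]]
turq [317, 238, 14, 14, 116] [323.4, 244.4] [[0.3693, -0.0174], [0.3715, -0.0171]]
turq [295, 248, 14, 15, 120] [301.7, 255.1] [[0.3409, 0.0429], [0.344, 0.0413]]
36.2 [ 0.4446 -0.3263  0.2589] [-3.064e+00 -6.920e-01 -1.000e-03] [-0.4 -0.5  0. ] 0.0555
```

View pics/w18.png

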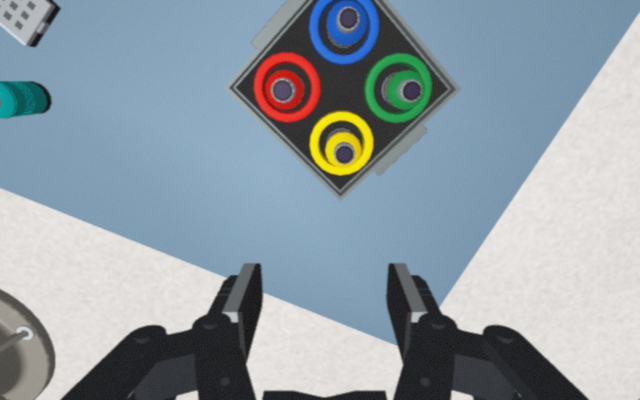

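View pics/t18c.png

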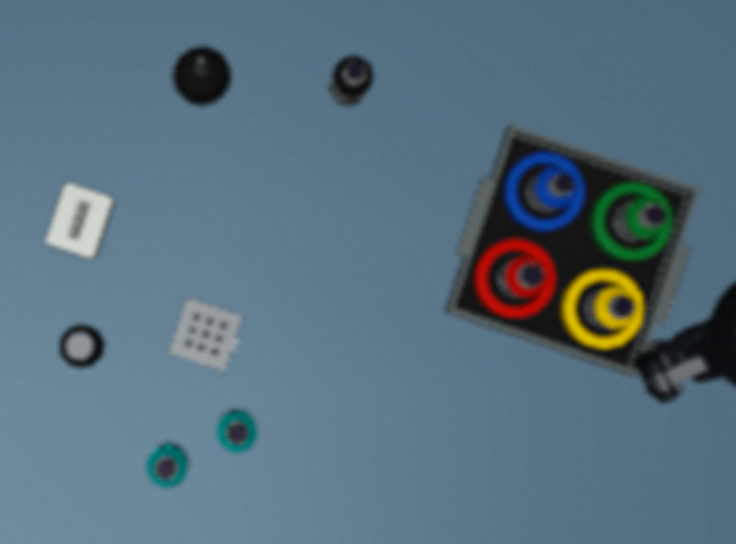

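View pics/s18c.png

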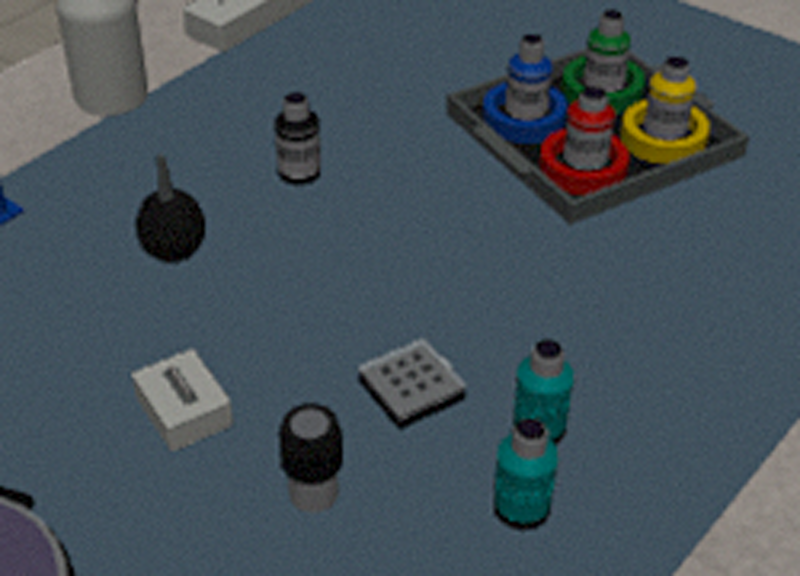

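The three pictures show all four objectives upright in the nests of their own colours. In the wrist view the lenses are at (282,90), (344,154), (411,90) and (348,18). Their lens centres come out within about 2–3 mm of the nest centres. In the side and top crops, the oil objective and the eyepiece are where they began.

```bash
python3 -c "
from workcell import ctrl
print(ctrl.close_job())"
```

```text
the job is handed in; nothing more can be done
None
```

All four dry objectives (red, yellow, green and blue) stand upright and released in the nests of their own colours, and the job was handed in at about 36 s. I lowered each one until the wrist force showed the foot touching the nest floor (about 5–11 N) before opening the fingers.

**Last checks:** the final wrist view puts every lens centre within about 2–3 mm of its nest centre; the limit is 10.5 mm. In the last top and side pictures the four objectives are upright. The oil objective, the eyepiece and the turquoise look-alikes look unmoved. I compared these by eye, without measuring their shift. The gripper is raised and touching nothing.

**Disagreements:** the top and wrist cameras differed by about 2 mm on the nest positions, and measured tool positions were off by a few millimetres until the arm settled. The first reading after each release and lift showed up to 5 N while the arm was still moving. I saw no failed check.

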